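Find the rocking corner of a machine foot and press its shim flat

ROBOT

A 6-joint arm with a two-finger parallel gripper is mounted at the origin on the work surface. World frame = base frame: x ahead of the robot, y to its left, z up, the work surface at z = 0. Lengths are in mm, angles in degrees, forces in N, time in s.
With the tool pointing down it reaches from about 300 to 850 mm from the base axis. Payload 4.2 kg.
Tool frame: the origin (TCP) lies midway between the tips of the shut fingers; the grasp point (between the pads) lies 19 mm behind it; z points along the fingers, y is the line along which they close (so a half turn about z gives the same grasp; the last joint's range is limited). The gripper opens to 91 mm and grips with 3 to 60 N. Pads are 32 mm wide; open, the fingers measure 118 mm over their backs; the gripper's body (76 mm by 178 mm) begins 60 mm behind the grasp point.
Start: joints at [-68.583, 18.312, 89.639, -0, 72.044, -1.146], TCP at [220.633, -531.006, 187.476] pointing down, gripper open.
Joint ranges: [-177.97, 177.97], [-48.28, 115.42], [12.27, 149.76], [-77.06, 257.06], [2.81, 150.46], [-146.56, 146.56]. Speed limits (degrees/s): [147.25, 147.25, 180, 180, 180, 180].

INTERFACE

Orientations are given as [roll, pitch, yaw] about the fixed x, y, z axes, in that order (R = Rz(yaw) Ry(pitch) Rx(roll)).
In Python, from workcell import env gives the robot as it stands.
- The arm moves only by the tool jog_arm, never from a script. Its argument "steps" is one flat list of numbers, 5 for each row, row after row: the closure, from 0 (fully open) to 1 (shut), then the shift along the tool's x, y, z in cm, then the turn about the tool's z in degrees. A call has 1 to 20 rows; each row is the pose to reach, as a shift and turn from the pose commanded when the call began, along the tool's axes at that moment; what a row does not reach only later rows make up. A row lasts 1/10 s, in which the tool goes at most 50 mm and 8.59 degrees, less where a joint would pass 70% of its speed; a pose out of reach is approached as far as the arm can. A call with a gripper value outside its range is refused whole. The fingers move at their own pace and stop on an object; "force" is the grip in N (left out, the last holds). Time passes only in rows, so rows that repeat a pose let the fingers close. It gives the time, the measured TCP pose, the force and the opening at its end, in the units of the state.
- env.state(): the state, without advancing time (a new reading comes with each control period).
- env.grab_frame(name): name is "scene" or "top"; returns the picture (480x640x3 uint8, red, green, blue); there is no depth.
- env.camera_params(name): a dict with "fx", "fy", "cx", "cy" (pixels), "k1" (the pictures are not rectified: a ray, as slopes to the right and down, at radius r is drawn at 1 + k1 r^2 times it, then the intrinsics apply), "R" (3x3) and "t" (3): a world point X has camera coordinates R X + t. Camera axes: x right, y down, z forward; pixel columns grow to the right and rows downward; lengths in mm; the calibration is good to about 2 mm. A picture is of the moment at which its call begins. camera_params takes no time and is no camera call.
- env.job_done(): hands the job in, once; it reports no verdict.
The state is a dict: "time_s": time; "qpos": joint angles; "qvel": joint speeds; "effort": joint torques, N m; "ee_pos": TCP position; "ee_rot": TCP orientation; "force": force on the tool from outside, world axes, zero at the start; "torque": the same for the moment, N m; "gripper_width": finger opening in mm.
Only numpy, scipy, OpenCV 4.12 (cv2) and the standard library are available. Lean on these libraries where they do the work, as an engineer would, in place of code of your own. Each camera call takes 0.05 s, during which the arm holds its last target. There are 200 camera calls.

TASK

One corner of the square machine foot plate on the bench rocks: press down on its corners one after another until you find the corner that gives, then press the raised brass shim tongue of that corner down until it lies fully flat. Leave the other three shims raised, do not lift or shift the plate, leave the things lying around alone, and finish with the plate level and at rest.

Things in the scene. Friction and masses are not known exactly. Their poses are not given: they have to be found in the camera images.
- frame: Dark steel levelling frame fixed on the bench: 150 mm square bed, 6 mm thick, with one 30 mm wide ear per side reaching 130 mm from its centre, under that side's shim tongue. Four 18 mm posts in square sleeves, one near each corner, carry the plate 26 mm above the bench. Origin: centre of its underside, z up. Any heading is possible.
- plate: Machine foot: loose 2 kg square steel plate, 140 x 140 x 10 mm, with an upright pipe socket (54 mm diameter, top 50 mm above the plate's underside) in its middle, lying on the frame's posts between short pins. Origin: centre of its underside, 26 mm above the bench; z up. One corner gives about 5 mm under a push of 3 to 5 N and springs back; the others give under 1 mm.
- corner_a (a point): Where to press plate corner a: centre of the top of a low round steel boss (22 mm diameter, 3 mm high), 54 mm from the plate's middle along both the plate's x and y; 39 mm above the bench when the plate is level. It moves with the plate, so its height shows whether the corner gives while pressed. Whether it rocks cannot be seen unpressed.
- corner_b (a point): Where to press plate corner b: centre of the top of a low round steel boss (22 mm diameter, 3 mm high), 54 mm from the plate's middle along both the plate's x and y; 39 mm above the bench when the plate is level. It moves with the plate, so its height shows whether the corner gives while pressed. Whether it rocks cannot be seen unpressed.
- corner_c (a point): Where to press plate corner c: centre of the top of a low round steel boss (22 mm diameter, 3 mm high), 54 mm from the plate's middle along both the plate's x and y; 39 mm above the bench when the plate is level. It moves with the plate, so its height shows whether the corner gives while pressed. Whether it rocks cannot be seen unpressed.
- corner_d (a point): Where to press plate corner d: centre of the top of a low round steel boss (22 mm diameter, 3 mm high), 54 mm from the plate's middle along both the plate's x and y; 39 mm above the bench when the plate is level. It moves with the plate, so its height shows whether the corner gives while pressed. Whether it rocks cannot be seen unpressed.
- tongue_a (a point): Where to press corner a's shim: upper face of its brass tongue (22 mm wide, 4 thick), 50 mm from the hinge, 14 mm from the free end. Raised: about 35 mm above the bench, 32 mm outside the plate's edge; flat: 11 mm above, 38 mm outside. Site x: level, along the hinge; y: along the tongue to its free end, away from the plate. One tongue per side; it belongs to the nearest corner.
- shim_a (a joint): Angle of corner a's shim, rad: 0 = pressed flat (level, on its stop), about 0.5 = raised as at the start. Stiff hinge, under the plate 9 mm above the bench: it stays where it is left; about 3 N down on the tongue point moves it. Flat, its toe fills the gap under its corner.
- tongue_b (a point): Where to press corner b's shim: upper face of its brass tongue (22 mm wide, 4 thick), 50 mm from the hinge, 14 mm from the free end. Raised: about 35 mm above the bench, 32 mm outside the plate's edge; flat: 11 mm above, 38 mm outside. Site x: level, along the hinge; y: along the tongue to its free end, away from the plate. One tongue per side; it belongs to the nearest corner.
- shim_b (a joint): Angle of corner b's shim, rad: 0 = pressed flat (level, on its stop), about 0.5 = raised as at the start. Stiff hinge, under the plate 9 mm above the bench: it stays where it is left; about 3 N down on the tongue point moves it. Flat, its toe fills the gap under its corner.
- tongue_c (a point): Where to press corner c's shim: upper face of its brass tongue (22 mm wide, 4 thick), 50 mm from the hinge, 14 mm from the free end. Raised: about 35 mm above the bench, 32 mm outside the plate's edge; flat: 11 mm above, 38 mm outside. Site x: level, along the hinge; y: along the tongue to its free end, away from the plate. One tongue per side; it belongs to the nearest corner.
- shim_c (a joint): Angle of corner c's shim, rad: 0 = pressed flat (level, on its stop), about 0.5 = raised as at the start. Stiff hinge, under the plate 9 mm above the bench: it stays where it is left; about 3 N down on the tongue point moves it. Flat, its toe fills the gap under its corner.
- tongue_d (a point): Where to press corner d's shim: upper face of its brass tongue (22 mm wide, 4 thick), 50 mm from the hinge, 14 mm from the free end. Raised: about 35 mm above the bench, 32 mm outside the plate's edge; flat: 11 mm above, 38 mm outside. Site x: level, along the hinge; y: along the tongue to its free end, away from the plate. One tongue per side; it belongs to the nearest corner.
- shim_d (a joint): Angle of corner d's shim, rad: 0 = pressed flat (level, on its stop), about 0.5 = raised as at the start. Stiff hinge, under the plate 9 mm above the bench: it stays where it is left; about 3 N down on the tongue point moves it. Flat, its toe fills the gap under its corner.
- post_a (a joint): How far the post under plate corner a has dropped, m: 0 at the start; about 0.005 once that corner has given way under a press (it then stays down while the plate springs back level); under 0.001 at a solid corner.
- post_b (a joint): How far the post under plate corner b has dropped, m: 0 at the start; about 0.005 once that corner has given way under a press (it then stays down while the plate springs back level); under 0.001 at a solid corner.
- post_c (a joint): How far the post under plate corner c has dropped, m: 0 at the start; about 0.005 once that corner has given way under a press (it then stays down while the plate springs back level); under 0.001 at a solid corner.
- post_d (a joint): How far the post under plate corner d has dropped, m: 0 at the start; about 0.005 once that corner has given way under a press (it then stays down while the plate springs back level); under 0.001 at a solid corner.
- bushing: Bystander: loose steel bushing standing on the bench, 52 mm outer diameter, 45 mm high. Origin: centre of its underside.
- spanner: Bystander: loose steel spanner lying on the bench, 190 mm long. Origin on its underside, x along its length.
- tin: Bystander: loose open steel tin, 72 mm diameter, 75 mm high. Origin: centre of its underside.
There are look-alikes about, which are no part of the job. What is shaped like the plate but purple is not meant.

How it is judged (in metres and radians):
On the way, in this order (a step that is already met when the one before it is completed fails the run):
1. the corner that rocks is pressed down by a fingertip until it has given way (its post dropped by 3 mm or more) (value of joint any of post_a, post_b, post_c, post_d above 0.003 m and contact force between the fingers and plate above 0.5 N), for 0.05 s.
2. the tongue of that corner's shim is pressed flat by a fingertip (within 0.06 rad) (((value of joint post_a above 0.0025 m and value of joint shim_a below 0.06 rad and contact force between the fingers and shim_a above 0.5 N) or (value of joint post_b above 0.0025 m and value of joint shim_b below 0.06 rad and contact force between the fingers and shim_b above 0.5 N) or (value of joint post_c above 0.0025 m and value of joint shim_c below 0.06 rad and contact force between the fingers and shim_c above 0.5 N) or (value of joint post_d above 0.0025 m and value of joint shim_d below 0.06 rad and contact force between the fingers and shim_d above 0.5 N))), for 0.05 s.
At the end, for the whole second after the job is handed in: The shim of the corner that rocked is flat (within 0.06 rad), the other three shims are still raised (above 0.35 rad), and the plate lies level (within 0.02 rad), at rest and within 10 mm of where it was (((value of joint post_a above 0.0025 m and value of joint shim_a below 0.06 rad and value of joint each of shim_b, shim_c, shim_d above 0.35 rad) or (value of joint post_b above 0.0025 m and value of joint shim_b below 0.06 rad and value of joint each of shim_a, shim_c, shim_d above 0.35 rad) or (value of joint post_c above 0.0025 m and value of joint shim_c below 0.06 rad and value of joint each of shim_a, shim_b, shim_d above 0.35 rad) or (value of joint post_d above 0.0025 m and value of joint shim_d below 0.06 rad and value of joint each of shim_a, shim_b, shim_c above 0.35 rad)) and angle between plate's own z axis and vertical below 0.02 rad and distance of plate from where it was at the start of the episode below 0.01 m and linear speed of plate below 0.02 m/s); the robot touches nothing.
It fails at once if the shim of a corner that has not given way is pressed down (below 0.35 rad) ((value of joint shim_a below 0.35 rad and value of joint post_a below 0.002 m) or (value of joint shim_b below 0.35 rad and value of joint post_b below 0.002 m) or (value of joint shim_c below 0.35 rad and value of joint post_c below 0.002 m) or (value of joint shim_d below 0.35 rad and value of joint post_d below 0.002 m)).
It fails at once if the plate is lifted (12 mm) or shifted (15 mm) (height (world z) of plate above 0.038 m or distance of plate from where it was at the start of the episode above 0.015 m).
It fails at once if the bushing, spanner or tin is moved by more than 30 mm (distance of any of bushing, spanner, tin from where it was at the start of the episode above 0.03 m).
It also fails if it takes over 72 s, if anything falls off the work surface, if the arm or the gripper's body presses on something with over 40 N, if the wrist force passes 120 N, or if a joint passes its speed limit or range.

## Working session

There is one attempt and no reset: what is moved stays moved. The work goes in short steps, Python scripts to look and compute and a tool call to move; the robot and the scene stay as the last step left them, time stands still between calls to the robot, and variables do not carry over. Pictures are saved under pics/ and viewed, on a budget of 10 in all, crops included, one or two more only if the job needs it, and the job is handed in when it is done.

Besides the shell and the picture viewer there is one more tool, called as a command line: name --argument value ..., lists and objects as JSON in quotes. jog_arm: Moves the arm, as the interface text tells. Its arguments: {"type":"object","properties":{"steps":{"type":"array","items":{"type":"number"}},"force":{"type":"number"}},"required":["steps"]}

```bash
mkdir -p pics; cat > h.py <<'E'
import numpy as np, cv2
from workcell import env
def cam(n):
    p=env.camera_params(n); return p,np.array(p["R"]),np.array(p["t"])
def px2w(n,u,v,z):
    p,R,t=cam(n); d=np.array([(u-p["cx"])/p["fx"],(v-p["cy"])/p["fy"]]); s=d.copy()
    for _ in range(20): s=d/(1+p["k1"]*(s@s))
    r=R.T@np.array([*s,1]); c=-R.T@t
    return c+r*(z-c[2])/r[2]
def w2px(n,X):
    p,R,t=cam(n); c=R@np.array(X,float)+t; s=c[:2]/c[2]; s=s*(1+p["k1"]*(s@s))
    return np.array([p["fx"]*s[0]+p["cx"],p["fy"]*s[1]+p["cy"]])
E
python3 - <<'E'
from h import *
for n in("top","scene"):
    cv2.imwrite(f"pics/{n}0.png",cv2.cvtColor(env.grab_frame(n),cv2.COLOR_RGB2BGR))
    p,R,t=cam(n); print(n,p["fx"],p["k1"],-R.T@t)
s=env.state();print(s["time_s"],s["ee_pos"],s["ee_rot"],s["force"],s["gripper_width"])
E
```

```text
top 575.8613030760522 -0.07879553822880986 [ 298.96795874   -3.050427   1554.23842219]
scene 434.3262038112526 0.03618288769781319 [1009.70547958  822.78479365  758.52362546]
0.1 [ 220.45791315 -530.55634281  186.72979406] [-1.79914661e+02 -1.80327582e-03  2.25619694e+01] [-0.25980811  1.21405253 -0.99660376] 91.19901931668383
```

View pics/top0.png

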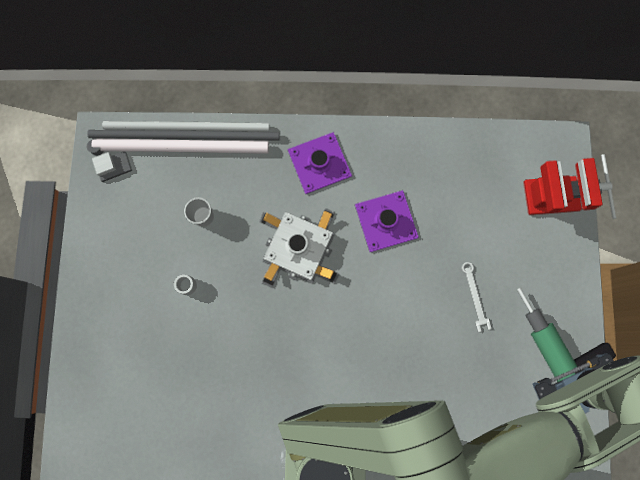

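View pics/scene0.png

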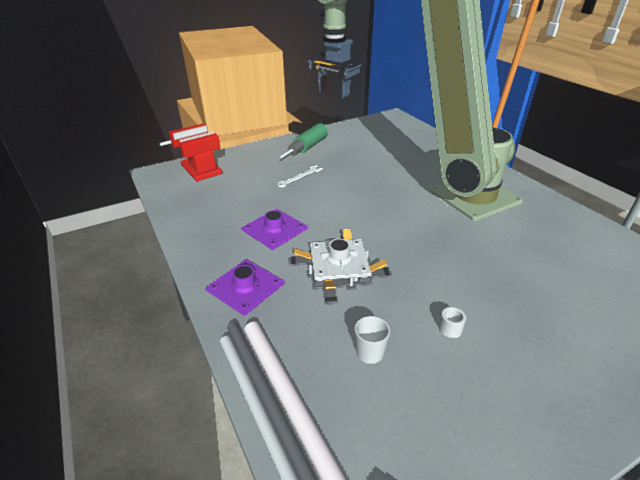

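The white plate is at about (298,245) in the top view, with four brass tongues around it. The purple look-alikes are up and to its right, and the tin (198,210) and bushing (184,285) are to its left. Next I'll enlarge the plate.

```bash
python3 - <<'E'
from h import *
a=cv2.imread("pics/top0.png")[195:295,248:358]
b=cv2.imread("pics/scene0.png")[220:310,280:400]
A=cv2.resize(a,None,fx=7,fy=7,interpolation=cv2.INTER_CUBIC)[:600]
A=cv2.resize(a,(660,600),interpolation=cv2.INTER_CUBIC)
cv2.imwrite("pics/top0c.png",A)
print(px2w("top",298,246,36))
E
```

```text
[556.05439901  85.60273067  36.        ]
```

View pics/top0c.png

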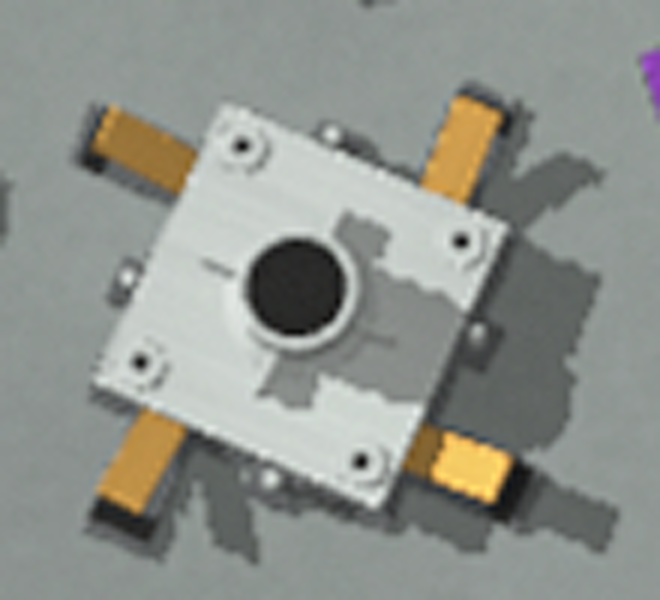

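The crop shows the bosses at (242,147), (460,241), (362,461) and (142,362). The tongues are at about (145,148), (465,145), (465,465) and (142,465). I'll label these corners TL, TR, BR and BL.

```bash
cat > g.py <<'E'
from h import *
f=lambda x,y,z:px2w("top",248+(x+.5)/6-.5,195+(y+.5)/6-.5,z)
C=dict(TL=(242,147),TR=(460,241),BR=(362,461),BL=(142,362))
P={k:f(*v,39)[:2] for k,v in C.items()}
c=sum(P.values())/4
# fit: square with half 54
loc=dict(TL=(54,54),TR=(54,-54),BR=(-54,-54),BL=(-54,54))
z=sum((complex(*(P[k]-c))*complex(*loc[k]).conjugate() for k in P))
yaw=np.angle(z); Rz=np.array([[np.cos(yaw),-np.sin(yaw)],[np.sin(yaw),np.cos(yaw)]])
B={k:c+Rz@np.array(v) for k,v in loc.items()}
T=dict(TL=f(145,148,35),TR=f(465,145,35),BR=f(465,462,35),BL=f(142,465,35))
def tool(tgt):
    s=env.state();from scipy.spatial.transform import Rotation as Ro
    return Ro.from_euler("xyz",s["ee_rot"],degrees=True).as_matrix().T@(np.array(tgt)-s["ee_pos"])/10
E
python3 - <<'E'
from g import *
np.set_printoptions(precision=1,suppress=True)
print("c",c,"yaw",np.degrees(yaw),"size",abs(z)/4/ (54*54*2)*54)
for k in B: print(k,P[k],B[k],"tongue local",Rz.T@(T[k][:2]-c))
print(px2w("top",*(248+296/6-.5,195+287/6-.5),76))
print(tool([*c,140]))
E
```

```text
c [558.5  86. ] yaw -22.561134931057172 size 53.621823799015466
TL [628.5 115. ] [629.1 115.2] tongue local [36.1 94.1]
TR [587.6  16.1] [587.6  15.4] tongue local [ 95.6 -37.3]
BR [487.9  57. ] [487.9  56.9] tongue local [-35.6 -95.4]
BL [529.9 155.9] [529.3 156.6] tongue local [-94.7  34.8]
[558.9  86.6  76. ]
[ 54.9 -44.    4.7]
```

jog_arm --steps '[1,5,-4,0,-8,1,9,-8,0,-16,1,14,-12,0,-24,1,18,-16,0,-32,1,22,-20,1,-40,1,26,-24,2,-44.9,1,30,-28,3,-44.9,1,34,-32,4,-44.9,1,38,-36,5,-44.9,1,42,-40,6,-44.9,1,45,-42,7,-44.9,1,47.24,-43.99,8,-44.9,1,47.24,-43.99,8.7,-44.9,1,47.24,-43.99,8.7,-44.9,1,47.24,-43.99,8.7,-44.9,1,47.24,-43.99,8.7,-44.9]' --force 20

```text
time_s: 1.7
ee_pos: [487.5, 55.6, 100.5]
ee_rot: [-180.0, 0.0, 67.4]
force: [0.7, -0.0, -0.1]
gripper_width: 0.3
```

jog_arm --steps '[1,0,0,3,0,1,0,0,5,0,1,0,0,5.7,0,1,0,0,6.0,0,1,0,0,6.1,0,1,0,0,6.2,0,1,0,0,6.3,0,1,0,0,6.4,0,1,0,0,6.4,0,1,0,0,6.4,0]'

```text
time_s: 2.7
ee_pos: [488.1, 56.6, 36.5]
ee_rot: [180.0, -0.0, 67.5]
force: [0.3, 0.7, -0.8]
gripper_width: 0.6
```

jog_arm --steps '[1,0,0,0.1,0,1,0,0,0.1,0,1,0,0,0.1,0]'

```text
time_s: 3.0
ee_pos: [488.1, 56.5, 35.4]
ee_rot: [-180.0, 0.0, 67.5]
force: [-0.3, -0.4, -0.2]
gripper_width: 0.1
```

jog_arm --steps '[1,0,0,0.1,0,1,0,0,0.1,0,1,0,0,0.1,0]'

```text
time_s: 3.3
ee_pos: [488.1, 56.5, 34.4]
ee_rot: [-180.0, 0.0, 67.5]
force: [0.3, -1.4, -0.6]
gripper_width: 0.5
```

```bash
python3 - <<'E'
from h import *
a=cv2.cvtColor(env.grab_frame("scene"),cv2.COLOR_RGB2BGR)[200:310,270:410]
b=cv2.cvtColor(env.grab_frame("top"),cv2.COLOR_RGB2BGR)[195:305,238:378]
r=lambda i:cv2.resize(i,(400,314),interpolation=cv2.INTER_CUBIC)
cv2.imwrite("pics/p1.png",np.hstack([cv2.resize(a,(720,566),interpolation=cv2.INTER_CUBIC)]))
s=env.state();print(s["force"],s["ee_pos"],s["effort"])
E
```

```text
[ 0.82218716 -0.67657115 -0.61843604] [488.12197436  56.45384075  34.43315799] [ 6.20108585e-04 -3.68054760e+01 -1.73556787e+01  6.23897393e-02
 -2.94074707e-03 -3.25516407e-05]
```

View pics/p1.png

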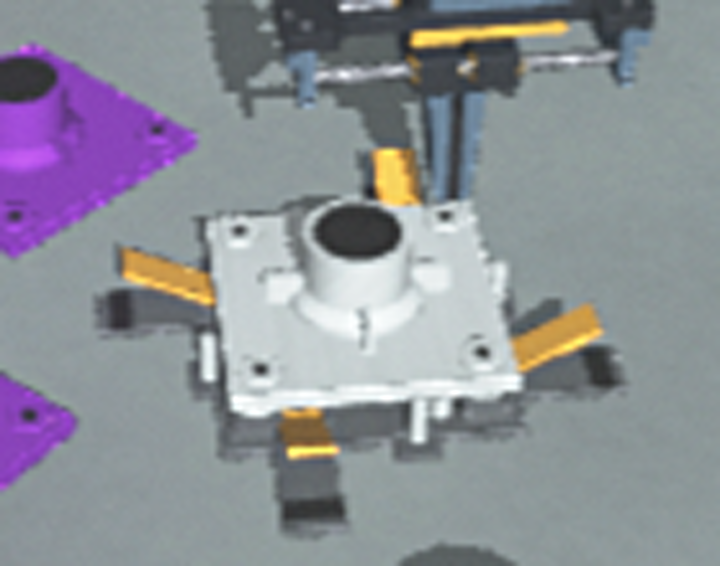

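The fingers sit behind the plate, outside its far corner, and not on the boss at crop (445,215). I'll cross-check the two cameras.

```bash
python3 - <<'E'
from g import *
np.set_printoptions(precision=1,suppress=True)
for k,(x,y) in dict(BR=(445,215),TR=(238,231),BL=(481,352),TL=(260,369)).items():
    u=np.array([270+(x+.5)/5.143-.5,200+(y+.5)/5.143-.5])
    print(k,B[k],"scene:",px2w("scene",*u,39)[:2], "pred px",w2px("scene",[*B[k],39]),u)
s=env.state();u=w2px("scene",s["ee_pos"]);print("tcp crop",(u-[270,200])*5.143, w2px("top",s["ee_pos"]))
a=cv2.cvtColor(env.grab_frame("top"),cv2.COLOR_RGB2BGR)[195:305,238:378]
cv2.imwrite("pics/p2.png",cv2.resize(a,(720,566),interpolation=cv2.INTER_CUBIC))
E
```

```text
BR [487.9  56.9] scene: [488.4  57.8] pred px [356.1 241.1] [356.1 241.4]
TR [587.6  15.4] scene: [589.1  16.6] pred px [316.1 244.1] [315.9 244.5]
BL [529.3 156.6] scene: [531.2 157.5] pred px [363.6 267.6] [363.1 268. ]
TL [629.1 115.2] scene: [630.5 116. ] pred px [320.5 271. ] [320.2 271.3]
tcp crop [441.6 218.2] [308.2 271.6]
```

View pics/p2.png

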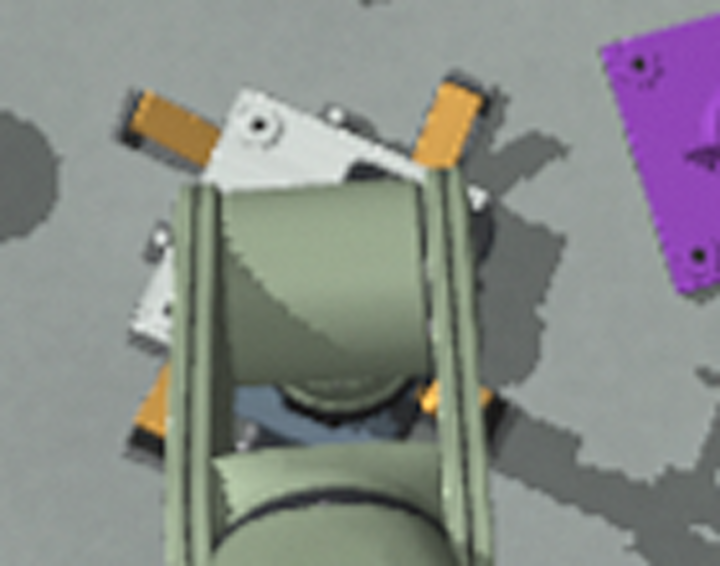

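The cameras agree with each other, but the fingertip isn't seen where the reported TCP should be. I'll lift 30 mm and measure where the tip really is.

jog_arm --steps '[1,0,0,-1.5,0,1,0,0,-3,0,1,0,0,-3,0,1,0,0,-3,0]'

```text
time_s: 3.85
ee_pos: [488.1, 56.5, 64.3]
ee_rot: [180.0, -0.0, 67.5]
force: [-0.5, -0.4, 0.3]
gripper_width: 0.4
```

```bash
python3 - <<'E'
from g import *
a=cv2.cvtColor(env.grab_frame("scene"),cv2.COLOR_RGB2BGR)[205:255,320:380]
cv2.imwrite("pics/p3.png",cv2.resize(a,(720,600),interpolation=cv2.INTER_CUBIC))
s=env.state();u=w2px("scene",s["ee_pos"]);print(s["ee_pos"],s["gripper_width"],"tcp crop",(u-[320,205])*12)
E
```

```text
[487.63186005  56.40143471  63.92539653] 0.44650258168152407 tcp crop [437.56163047 343.47096727]
```

View pics/p3.png

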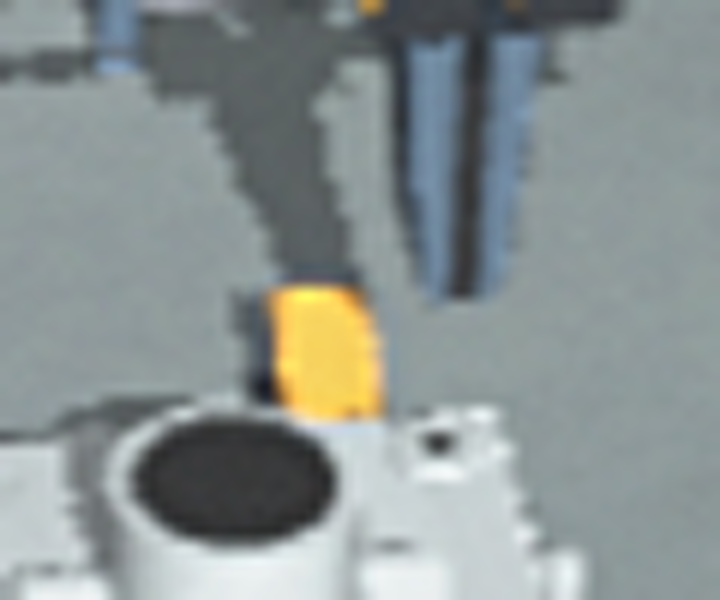

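The tip is at crop (460,298), but the reported TCP projects to (437,343), so there is an offset to resolve.

```bash
python3 - <<'E'
from g import *
np.set_printoptions(precision=1,suppress=True)
u=np.array([320+460.5/12-.5,205+298.5/12-.5])
for z in (54,64,70,76,80,84): print(z,px2w("scene",*u,z)-env.state()["ee_pos"])
e=[220.46,-530.56,186.73]
print(w2px("scene",e),w2px("top",e))
a=cv2.imread("pics/scene0.png")[40:115,290:380]; b=cv2.imread("pics/top0.png")[330:405,520:610]
i=np.vstack([cv2.resize(x,(360,300),interpolation=cv2.INTER_CUBIC) for x in(a,b)])
cv2.imwrite("pics/p4.png",i)
E
```

```text
54 [-21.2 -25.4  -9.9]
64 [-13.5 -14.1   0.1]
70 [-8.8 -7.4  6.1]
76 [-4.2 -0.6 12.1]
80 [-1.1  3.9 16.1]
84 [ 2.   8.4 20.1]
[333.2 100.7] [553.9 382.1]
```

View pics/p4.png

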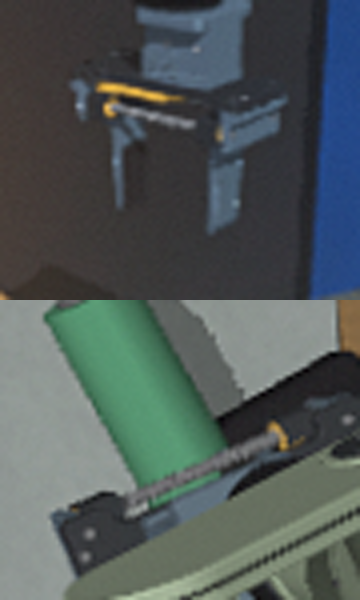

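Both views put the visible tip about 12–16 mm above the reported TCP, with almost no lateral offset. That means the tip hadn't reached the boss yet, so I'll descend further by feel.

jog_arm --steps '[1,0,0,2,0,1,0,0,3,0,1,0,0,3.2,0,1,0,0,3.4,0,1,0,0,3.5,0,1,0,0,3.5,0]'

```text
time_s: 4.5
ee_pos: [488.4, 56.5, 29.7]
ee_rot: [180.0, -0.0, 67.5]
force: [-0.7, 0.0, -0.8]
gripper_width: 0.5
```

jog_arm --steps '[1,0,0,0.1,0,1,0,0,0.2,0,1,0,0,0.2,0,1,0,0,0.2,0]'

```text
time_s: 4.9
ee_pos: [488.1, 56.5, 27.5]
ee_rot: [180.0, 0.0, 67.5]
force: [1.0, -0.1, 0.3]
gripper_width: 0.5
```

jog_arm --steps '[1,0,0,0.1,0,1,0,0,0.2,0,1,0,0,0.2,0,1,0,0,0.2,0]'

```text
time_s: 5.3
ee_pos: [488.1, 56.5, 25.4]
ee_rot: [-180.0, 0.0, 67.5]
force: [0.4, -1.0, -0.5]
gripper_width: 0.4
```

jog_arm --steps '[1,0,0,0.1,0,1,0,0,0.1,0,1,0,0,0.1,0]'

```text
time_s: 5.6
ee_pos: [488.1, 56.5, 24.4]
ee_rot: [-180.0, 0.0, 67.5]
force: [0.2, -0.2, -0.2]
gripper_width: 0.6
```

jog_arm --steps '[1,0,0,0.1,0,1,0,0,0.1,0,1,0,0,0.1,0]'

```text
time_s: 5.9
ee_pos: [488.1, 56.5, 23.4]
ee_rot: [-180.0, 0.0, 67.5]
force: [-0.1, -0.1, 0.1]
gripper_width: 0.7
```

jog_arm --steps '[1,0,0,0.1,0,1,0,0,0.1,0,1,0,0,0.1,0]'

```text
time_s: 6.2
ee_pos: [488.1, 56.5, 22.4]
ee_rot: [-180.0, 0.0, 67.5]
force: [0.8, 0.1, -0.4]
gripper_width: 0.5
```

```bash
python3 - <<'E'
from g import *
a=cv2.cvtColor(env.grab_frame("scene"),cv2.COLOR_RGB2BGR)[215:265,320:380]
cv2.imwrite("pics/p5.png",cv2.resize(a,(720,600),interpolation=cv2.INTER_CUBIC))
s=env.state();u=w2px("scene",s["ee_pos"]);print(s["ee_pos"],"tcp crop",(u-[320,215])*12)
E
```

```text
[488.07109778  56.4733023   22.41241805] tcp crop [428.46644989 370.97253378]
```

View pics/p5.png

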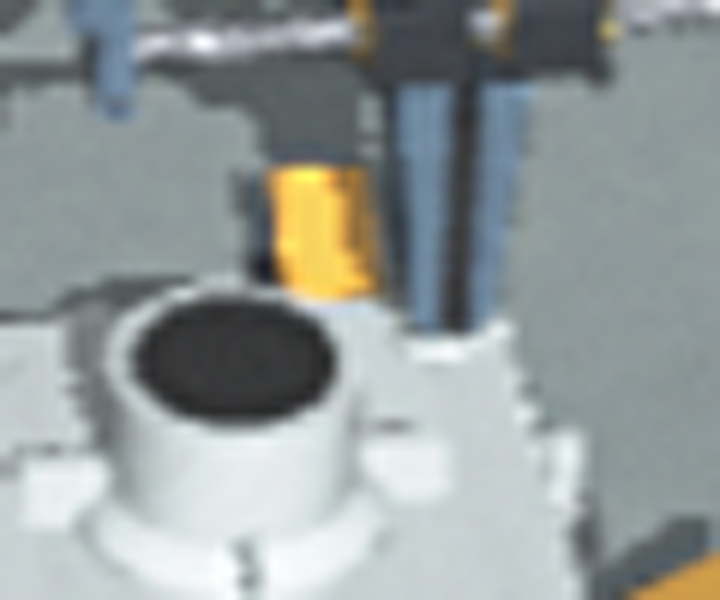

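The tip is now right over the boss, ending at (453,332) and hiding the hole. So the offset is vertical: the true tip is about 15 mm above the reported TCP. I'll continue down.

jog_arm --steps '[1,0,0,0.1,0,1,0,0,0.1,0,1,0,0,0.1,0]'

```text
time_s: 6.55
ee_pos: [488.1, 56.5, 21.4]
ee_rot: [180.0, 0.0, 67.5]
force: [-0.8, -0.3, -0.3]
gripper_width: 0.5
```

jog_arm --steps '[1,0,0,0.1,0,1,0,0,0.1,0,1,0,0,0.1,0]'

```text
time_s: 6.85
ee_pos: [488.1, 56.5, 20.4]
ee_rot: [180.0, 0.0, 67.5]
force: [0.3, -0.0, -0.3]
gripper_width: 0.5
```

jog_arm --steps '[1,0,0,0.1,0,1,0,0,0.1,0,1,0,0,0.1,0]'

```text
time_s: 7.15
ee_pos: [488.0, 56.4, 19.4]
ee_rot: [-180.0, 0.0, 67.5]
force: [0.7, 0.2, -0.1]
gripper_width: 0.5
```

jog_arm --steps '[1,0,0,0.1,0,1,0,0,0.1,0,1,0,0,0.1,0]'

```text
time_s: 7.45
ee_pos: [488.1, 56.5, 18.4]
ee_rot: [-180.0, 0.0, 67.5]
force: [-0.7, 0.2, -1.0]
gripper_width: 0.2
```

jog_arm --steps '[1,0,0,0.1,0,1,0,0,0.1,0,1,0,0,0.1,0]'

```text
time_s: 7.75
ee_pos: [488.1, 56.5, 17.4]
ee_rot: [180.0, 0.0, 67.5]
force: [-0.2, -0.2, -0.8]
gripper_width: 0.3
```

jog_arm --steps '[1,0,0,0.1,0,1,0,0,0.1,0,1,0,0,0.1,0]'

```text
time_s: 8.05
ee_pos: [488.0, 56.5, 16.4]
ee_rot: [-180.0, 0.0, 67.5]
force: [-0.4, -0.4, -0.6]
gripper_width: 0.4
```

```bash
python3 - <<'E'
from g import *
a=cv2.cvtColor(env.grab_frame("scene"),cv2.COLOR_RGB2BGR)[215:265,320:380]
cv2.imwrite("pics/p6.png",cv2.resize(a,(720,600),interpolation=cv2.INTER_CUBIC))
E
```

```text
(no output)
```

View pics/p6.png

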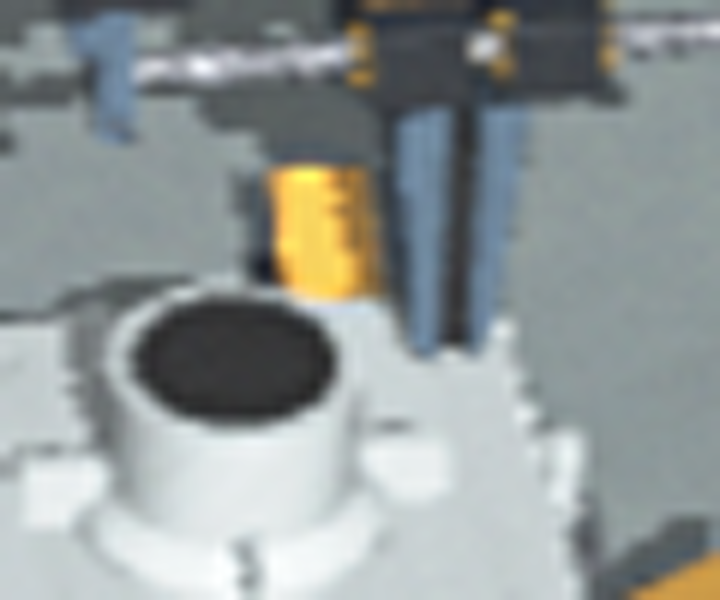

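The tip, at (452,352), is still just above the boss. The edge I see is its near edge, so the vertical offset is more like 20 mm or more. Going on down.

jog_arm --steps '[1,0,0,0.1,0,1,0,0,0.1,0,1,0,0,0.1,0]'

```text
time_s: 8.4
ee_pos: [488.1, 56.5, 15.4]
ee_rot: [-180.0, 0.0, 67.5]
force: [0.3, 0.4, 0.3]
gripper_width: 0.5
```

jog_arm --steps '[1,0,0,0.1,0,1,0,0,0.1,0,1,0,0,0.1,0]'

```text
time_s: 8.7
ee_pos: [488.0, 56.4, 14.4]
ee_rot: [-180.0, 0.0, 67.5]
force: [-0.5, -0.3, 0.6]
gripper_width: 0.3
```

jog_arm --steps '[1,0,0,0.1,0,1,0,0,0.1,0,1,0,0,0.1,0]'

```text
time_s: 9.0
ee_pos: [488.0, 56.5, 13.4]
ee_rot: [-180.0, 0.0, 67.5]
force: [0.4, -0.6, 0.1]
gripper_width: 0.4
```

jog_arm --steps '[1,0,0,0.1,0,1,0,0,0.1,0,1,0,0,0.1,0]'

```text
time_s: 9.3
ee_pos: [488.2, 56.5, 12.7]
ee_rot: [180.0, -0.0, 67.5]
force: [-1.1, -0.2, 3.3]
gripper_width: 0.7
```

Contact: 3.3 N at reported z ≈ 13. Now a press test of 2 mm more.

jog_arm --steps '[1,0,0,0.05,0,1,0,0,0.1,0,1,0,0,0.1,0]'

```text
time_s: 9.6
ee_pos: [488.3, 56.5, 12.6]
ee_rot: [180.0, -0.0, 67.5]
force: [-2.7, 0.4, 12.9]
gripper_width: 0.6
```

jog_arm --steps '[1,0,0,0.05,0,1,0,0,0.1,0,1,0,0,0.1,0]'

```text
time_s: 9.9
ee_pos: [488.3, 56.5, 12.5]
ee_rot: [179.9, -0.0, 67.5]
force: [-4.7, -0.5, 19.0]
gripper_width: 0.6
```

BR is solid: 19 N for under 0.3 mm. Next is TR, 108 mm along tool +y.

jog_arm --steps '[1,0,0,-2,0,1,0,0,-3,0,1,0,4,-3,0,1,0,8,-3,0,1,0,10.8,-3,0,1,0,10.8,-3,0,1,0,10.8,-1.5,0,1,0,10.8,-0.6,0,1,0,10.8,-0.4,0,1,0,10.8,-0.3,0,1,0,10.8,-0.2,0,1,0,10.8,-0.15,0,1,0,10.8,-0.1,0,1,0,10.8,-0.1,0]'

```text
time_s: 11.3
ee_pos: [587.9, 15.2, 12.7]
ee_rot: [180.0, -0.0, 67.5]
force: [-1.9, 1.3, 6.1]
gripper_width: 0.6
```

jog_arm --steps '[1,0,0,0.05,0,1,0,0,0.1,0,1,0,0,0.1,0]'

```text
time_s: 11.6
ee_pos: [588.0, 15.3, 12.7]
ee_rot: [179.9, -0.0, 67.5]
force: [-4.2, 0.1, 11.6]
gripper_width: 0.3
```

TR is solid too: 11.6 N without moving. Next is TL, at tool +x.

jog_arm --steps '[1,0,0,-2,0,1,0,0,-3,0,1,4,0,-3,0,1,8,0,-3,0,1,10.8,0,-3,0,1,10.8,0,-3,0,1,10.8,0,-1.5,0,1,10.8,0,-0.6,0,1,10.8,0,-0.4,0,1,10.8,0,-0.3,0,1,10.8,0,-0.2,0,1,10.8,0,-0.15,0,1,10.8,0,-0.1,0,1,10.8,0,-0.1,0]'

```text
time_s: 13.0
ee_pos: [629.6, 114.5, 12.7]
ee_rot: [179.9, -0.0, 67.5]
force: [-0.4, -0.9, 4.4]
gripper_width: 0.5
```

jog_arm --steps '[1,0,0,0.05,0,1,0,0,0.1,0,1,0,0,0.1,0]'

```text
time_s: 13.3
ee_pos: [629.6, 114.5, 12.6]
ee_rot: [179.9, -0.0, 67.5]
force: [-3.5, -1.4, 10.4]
gripper_width: 0.3
```

TL is solid. Next is BL, at tool −y.

jog_arm --steps '[1,0,0,-2,0,1,0,0,-3,0,1,0,-4,-3,0,1,0,-8,-3,0,1,0,-10.8,-3,0,1,0,-10.8,-3,0,1,0,-10.8,-1.5,0,1,0,-10.8,-0.6,0,1,0,-10.8,-0.4,0,1,0,-10.8,-0.3,0,1,0,-10.8,-0.2,0,1,0,-10.8,-0.15,0,1,0,-10.8,-0.1,0,1,0,-10.8,-0.1,0]'

```text
time_s: 14.7
ee_pos: [530.1, 156.2, 12.1]
ee_rot: [179.9, -0.0, 67.5]
force: [-0.3, -0.6, 4.7]
gripper_width: 0.8
```

jog_arm --steps '[1,0,0,0.05,0,1,0,0,0.1,0,1,0,0,0.1,0]'

```text
time_s: 15.0
ee_pos: [530.1, 156.4, 11.1]
ee_rot: [179.9, -0.1, 67.5]
force: [-0.5, -0.1, 4.8]
gripper_width: 0.5
```

jog_arm --steps '[1,0,0,0.05,0,1,0,0,0.1,0,1,0,0,0.1,0]'

```text
time_s: 15.3
ee_pos: [530.0, 156.6, 10.2]
ee_rot: [179.9, -0.1, 67.5]
force: [-1.6, 0.2, 6.0]
gripper_width: 0.6
```

BL gives: z falls to 10.2 with only about 5 N. I'll press on to its full drop.

jog_arm --steps '[1,0,0,0.1,0,1,0,0,0.2,0,1,0,0,0.2,0,1,0,0,0.2,0]'

```text
time_s: 15.7
ee_pos: [529.9, 156.8, 8.6]
ee_rot: [179.9, -0.1, 67.4]
force: [-1.6, 0.9, 8.6]
gripper_width: 0.5
```

jog_arm --steps '[1,0,0,0.1,0,1,0,0,0.2,0,1,0,0,0.2,0,1,0,0,0.2,0]'

```text
time_s: 16.1
ee_pos: [530.0, 156.8, 8.2]
ee_rot: [179.9, -0.1, 67.4]
force: [-5.1, 0.6, 19.4]
gripper_width: 0.8
```

BL has given way: it dropped about 4.5 mm and bottomed at 19 N. I'll lift, turn −90° so the gripper body clears the socket, and go above the BL tongue at plate-local (−104, 36).

jog_arm --steps '[1,0,0,-0.5,0,1,0,0,-2,0,1,0,0,-4,0,1,0,0,-6,-8,1,0,0,-6,-16,1,-0.5,-1,-6,-24,1,-1,-2,-6,-32,1,-1.8,-3,-6,-40,1,-1.8,-4,-6,-48,1,-1.8,-5,-6,-56,1,-1.8,-5,-6,-64,1,-1.8,-5,-6,-72,1,-1.8,-5,-6,-80,1,-1.8,-5,-6,-88,1,-1.8,-5,-6,-90,1,-1.8,-5,-4.5,-90,1,-1.8,-5,-3.4,-90,1,-1.8,-5,-3.4,-90]'

```text
time_s: 17.9
ee_pos: [474.8, 158.3, 37.7]
ee_rot: [-179.9, -0.2, 157.5]
force: [-0.5, 0.0, -0.7]
gripper_width: 0.8
```

```bash
python3 - <<'E'
from g import *
s=env.state();print(s["ee_pos"],s["ee_rot"],s["force"],"local",Rz.T@(np.array(s["ee_pos"])[:2]-c))
a=cv2.cvtColor(env.grab_frame("scene"),cv2.COLOR_RGB2BGR)[210:310,280:400]
cv2.imwrite("pics/p7.png",cv2.resize(a,(720,600),interpolation=cv2.INTER_CUBIC))
E
```

```text
[474.83397562 158.33317675  37.72216334] [-1.79851343e+02 -1.79824025e-01  1.57458189e+02] [-0.54199663  0.01549977 -0.72068167] local [-104.99899277   34.70227059]
```

View pics/p7.png

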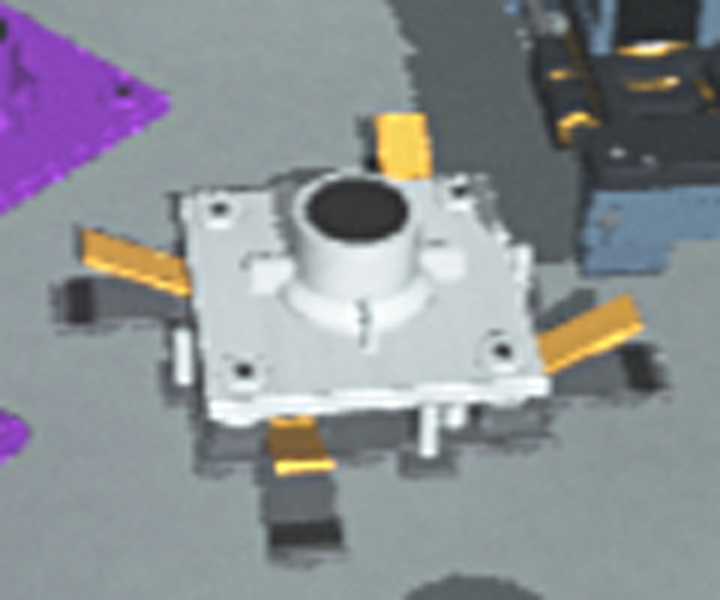

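The tip, with its lower edge at about (625,270), is above the BL tongue end at (635,305). The plate looks level and all four tongues are raised. Pressing down.

jog_arm --steps '[1,0,0,1,0,1,0,0,2,0,1,0,0,2.2,0,1,0,0,2.4,0,1,0,0,2.6,0,1,0,0,2.8,0,1,0,0,3.0,0]'

```text
time_s: 18.65
ee_pos: [476.3, 158.9, 9.6]
ee_rot: [180.0, -0.0, 157.5]
force: [-3.0, 0.9, 3.1]
gripper_width: 0.4
```

jog_arm --steps '[1,0,0,0.2,0,1,0,0,0.4,0,1,0,0,0.6,0,1,0,0,0.8,0,1,0,0,1.0,0]'

```text
time_s: 19.15
ee_pos: [476.5, 158.8, -0.8]
ee_rot: [180.0, 0.0, 157.5]
force: [-1.7, 0.8, 2.5]
gripper_width: 0.2
```

jog_arm --steps '[1,0,0,0.2,0,1,0,0,0.4,0,1,0,0,0.6,0,1,0,0,0.8,0,1,0,0,1.0,0,1,0,0,1.1,0]'

```text
time_s: 19.75
ee_pos: [476.4, 158.8, -11.8]
ee_rot: [-180.0, -0.0, 157.5]
force: [-0.9, 0.9, 1.4]
gripper_width: 0.5
```

jog_arm --steps '[1,0,0,0.1,0,1,0,0,0.2,0,1,0,0,0.2,0]'

```text
time_s: 20.05
ee_pos: [476.6, 158.7, -13.7]
ee_rot: [-180.0, 0.0, 157.5]
force: [0.2, -1.1, -0.0]
gripper_width: 0.4
```

jog_arm --steps '[1,0,0,0.1,0,1,0,0,0.1,0,1,0,0,0.1,0]'

```text
time_s: 20.35
ee_pos: [476.6, 158.7, -14.6]
ee_rot: [180.0, 0.0, 157.5]
force: [-0.4, 0.7, -0.0]
gripper_width: 0.7
```

jog_arm --steps '[1,0,0,0.1,0,1,0,0,0.1,0,1,0,0,0.1,0]'

```text
time_s: 20.65
ee_pos: [476.6, 158.8, -15.4]
ee_rot: [180.0, 0.0, 157.5]
force: [-0.9, 0.0, 4.1]
gripper_width: 0.8
```

jog_arm --steps '[1,0,0,0.1,0,1,0,0,0.1,0,1,0,0,0.1,0]'

```text
time_s: 20.95
ee_pos: [476.6, 158.8, -15.6]
ee_rot: [180.0, 0.0, 157.5]
force: [-2.4, -0.9, 10.6]
gripper_width: 0.3
```

It meets a firm stop at the expected height (11 mm true). I'll press a little harder, hold, then lift away.

jog_arm --steps '[1,0,0,0.1,0,1,0,0,0.1,0,1,0,0,0.1,0,1,0,0,0.1,0]'

```text
time_s: 21.35
ee_pos: [476.7, 158.8, -15.8]
ee_rot: [180.0, 0.1, 157.5]
force: [-4.1, -0.6, 17.4]
gripper_width: 0.5
```

jog_arm --steps '[1,0,0,-0.3,0,1,0,0,-1,0,1,0,0,-3,0,1,0,0,-6,0,1,0,0,-10,0,1,0,0,-14,0,1,4,0,-16,0,1,8,0,-16,0,1,8,0,-16,0,1,8,0,-16,0]'

```text
time_s: 22.35
ee_pos: [402.4, 189.6, 142.6]
ee_rot: [180.0, 0.1, 157.5]
force: [0.8, -0.1, 1.0]
gripper_width: 0.6
```

```bash
python3 - <<'E'
from g import *
s=env.state();print(s["ee_pos"],s["force"],s["qvel"],s["time_s"])
a=cv2.cvtColor(env.grab_frame("scene"),cv2.COLOR_RGB2BGR)[210:310,280:400]
cv2.imwrite("pics/p8.png",cv2.resize(a,(720,600),interpolation=cv2.INTER_CUBIC))
E
```

```text
[402.37614716 189.60853446 142.63258631] [ 0.82819484 -0.12563566  1.014434  ] [-1.19364242  1.60660454 -1.39679411 -0.03322896 -0.29931596  0.00601253] 22.35
```

View pics/p8.png

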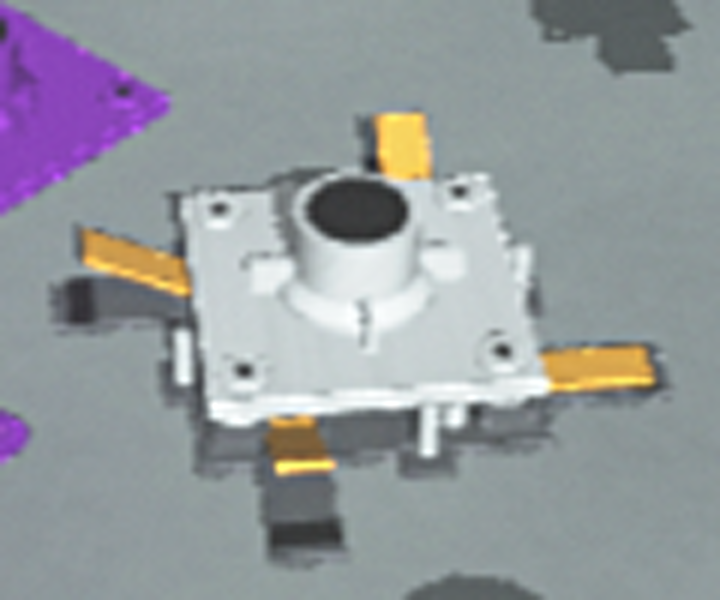

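BL's tongue now lies flat on its ear, with its end at (650,365). The other three are still raised, and the bosses are at the same pixels as before, so the plate is level and hasn't moved. The arm is clear, so I'll hand in.

```bash
python3 -c "
from workcell import env
print(env.job_done()); print(env.state()['time_s'])"
```

```text
the job is handed in; nothing more can be done
None
the job is handed in; nothing more can be done
```

The rocking corner's shim is pressed flat and the job is handed in; no verdict came back.

**Finding the corner:** I pressed all four corners. Three stayed solid, moving under about 0.3 mm at 10–19 N. The fourth, nearest the robot on its left at about x 530, y 156 mm, gave about 4.5 mm, starting at 5 N and bottoming at 19 N.

**Pressing the shim:** I pressed that corner's tongue down to a firm stop at the expected flat height, at 17 N, and then moved the arm clear.

**Last checks:** The final picture shows that tongue flat and the other three raised. The plate's bosses are at the same pixels as before the shim was pressed, and the tool force was near zero at about 22 s. I judged level and rest from that picture only. I did not look at the bushing, spanner and tin again, but the arm's path stayed clear of them.

**What disagreed:**
- **Tip height:** the reported tool height read about 26 mm lower than where the fingertip actually made contact. My first approach therefore stopped short, and I finished every press by feel.
- **Force dip:** the force fell to about 0 N just before the tongue reached its stop, then rose again to 17 N.
- **Pictures:** I viewed 11, one over the budget of 10.

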